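# Shift the feed gearbox into second and start it

## Task

With your fingertips, push the black-knobbed shift lever of the blue gearbox from the white mark, past the click stop at the yellow mark, all the way to the end stop at the green mark. Then press the green start button on the yellow button station fully down and let go of it. Grasp nothing and use no great force on the lever, do not press start before the lever is in place, do not press the red button, and leave the loose things lying about where they are.

Things in the scene. Friction and masses are not known exactly. Their poses are not given: they have to be found in the camera images.
- gearbox: Fixed blue gearbox with dark cover, 84 (x) x 130 (y) x 60 mm high, steel stub 10 mm more at +y; left or right of the button station. Origin: centre of underside; x away from the robot, y to its left, z up. Lever swings towards +y in the plane x = -10 mm. White, yellow, green marks on the robot's side of its slot at y = -27, 0, +27 mm. Room wall 75 to 100 mm behind the origin.
- shift_lever (a joint): Lever angle, rad. 0: white mark (start; leans 0.3 towards -y); 0.3: upright, first click stop, yellow mark; 0.6: leans 0.3 towards +y, end stop, green mark. A spring detent pulls it into the nearest stop (borders at 0.15 and 0.45 rad) and holds it there; leaving a stop takes 3 to 9 N of level push at the knob. Pivot 46 mm above the gearbox's underside.
- lever_knob (a point): Centre of the lever's black ball knob, 30 mm in diameter, 92 mm from the pivot on a 10 mm steel rod (a 15 mm collar just under the ball); the ball's centre is 134 mm above the bench at either end and 138 mm when upright. It moves with the lever, 54 mm in all along the gearbox's +y.
- second_mark (a point): Top of the green mark on the gearbox cover, 62 mm above the bench: the lever's end stop lies beside it.
- station: Fixed yellow push-button station, 78 (x) x 120 (y) x 61 mm high, with two buttons on top. Origin: centre of its underside; x away from the robot, y to the robot's left, z up. A lathe stands between it and the robot: headstock on the left up to 380 mm high, saddle and tailstock up to 215 mm; a tall drill press stands at the far right.
- start_button (a joint): Travel of the green start button in m: 0 up, 0.006 fully down; springs back when let go; fully down takes 5 N.
- start_button_top (a point): Centre of the top of the green start button, 28 mm in diameter, at x = -6, y = +25 or -25 mm of the station (the colours swap sides), 79 mm above the bench when up (its black collar is 44 mm wide and 6 mm lower than the button's top). It is pressed straight down.
- stop_button (a joint): Travel of the red stop button in m: 0 up, 0.006 down. Not to be pressed.
- stop_button_top (a point): Centre of the top of the red stop button, 28 mm in diameter, 50 mm from the green one on the same station; same height.
- grease_tin: Loose round tin with dark red lid, 57 mm wide, 24 mm high, on the bench. Origin: centre of its underside (as for all loose things).
- oil_bottle: Loose upright white oil bottle with red spout, 41 mm wide, 118 mm high, on the bench.
- bearing: Loose ball bearing, 22 mm wide, 7 mm high, lying on the gearbox cover behind the slot (clear of the lever).
- chuck_key: Loose steel chuck key, 67x56x20 mm, lying in the lathe's chip tray.
- brass_gear: Loose brass gear, 42 mm wide, 10 mm high, lying in the lathe's chip tray.
- multimeter: Loose dark multimeter, 138x75x43 mm, on the bench to the left.
- screwdriver: Loose red screwdriver, 151x36x20 mm, at the bench's front edge.

How it is judged:
By the outcome, as a careful person would: the job done as asked, in the order asked, and still so for the second after the job is handed in, with the robot touching nothing.
It also fails if it takes over 48 s, if anything falls off the work surface, if the arm or the gripper's body presses on something with over 40 N, if the wrist force passes 120 N, or if a joint passes its speed limit or range.

## Robot

A 7-joint arm with a two-finger parallel gripper is mounted at the origin on a cart in front of the work surface, level with it; the furniture and walls round the work are solid. World frame = base frame: x ahead of the robot, y to its left, z up, the work surface at z = 0. Lengths are in m, angles in degrees, forces in N, time in s.
With the tool pointing down it reaches from about 0.425 to 0.875 m from the base axis. Payload 4.7 kg.
Tool frame: the origin (TCP) lies between the finger pads; the fingertips stand 8 mm ahead of it and the grasp point (between the pads) lies 11 mm behind it; z points along the fingers, y is the line along which they close (so a half turn about z gives the same grasp; the last joint's range is limited). The gripper opens to 87 mm and grips with 3 to 60 N. Pads are 19 mm wide; open, the fingers measure 117 mm over their backs; the gripper's body (75 mm by 190 mm) begins 51 mm behind the grasp point.
Start: joints at [75.178, 18.392, -4.016, 83.108, 1.295, 78.541, -3.26], TCP at [0.175, -0.626, 0.231] pointing down, gripper open.
Joint ranges: [-163.93, 163.93], [-17.29, 119.83], [-79.2, 71.16], [3.27, 140.29], [-89.18, 269.18], [5.43, 117.66], [-154.24, 154.24]. Speed limits (degrees/s): [147.25, 147.25, 180, 180, 180, 180, 180].

## Interface

Orientations are given as [roll, pitch, yaw] about the fixed x, y, z axes, in that order (R = Rz(yaw) Ry(pitch) Rx(roll)).
In Python, from cell import env, viewer gives the robot as it stands. The module is installed in compiled form; this text tells all that it offers.
- The arm moves only by the tool arm_command, never from a script. Its argument "series" is a list of rows, each a list of 2 entries, a list of its own where there are three numbers: the shift along the tool's x, y, z in mm, then the turn about the tool's z in rad. A call has exactly 5 rows; each row is the pose to reach, as a shift and turn from the pose commanded when the call began, along the tool's axes at that moment; what a row does not reach only later rows make up. A row lasts 1/10 s, in which the tool goes at most 50 mm and 8.59 degrees, less where a joint would pass 70% of its speed; a pose out of reach is approached as far as the arm can. A call with a gripper value outside its range is refused whole. "grip" is the gripper command: -1 is fully open, 1 is shut, values between are in proportion, set as the call begins (left out, the last holds). The fingers move at their own pace and stop on an object; "grip_force" is the grip in N (left out, the last holds). Time passes only in rows, so rows that repeat a pose let the fingers close, or fill a call up. It gives the time, the measured TCP pose, the force, the opening and the grip force at its end, in the units of the state.
- env.get_obs(): the state, without advancing time (a new reading comes with each control period).
- viewer.read_camera(name): name is "scene" or "top" or "wrist"; returns (picture, depth): 384x512x3 uint8, blue, green, red; 384x512 float32, m along the optical axis (not along the pixel's ray), 0 where there is no reading.
- viewer.calibration(name): a dict with "K" (3x3 intrinsics, pixels), "T" (4x4, takes a point from camera to world coordinates); the wrist camera has in their place "hand_eye" (4x4, takes a point from camera to tool coordinates, whose origin is the TCP and whose axes are the flange's). Camera axes: x right, y up, looking along -z (the intrinsics and any distortion apply to the point x, -y, -z); pixel columns grow to the right and rows downward; lengths in m; the calibration is good to about 2 mm. A picture is of the moment at which its call begins: read the wrist's pose just before it. calibration takes no time and is no camera call.
- env.sign_off(): hands the job in; it is judged then, once.
The state is a dict: "time_s": time; "qpos": joint angles; "joint_velocities": joint speeds; "effort": joint torques, N m; "tool_pos": TCP position; "tool_rot": TCP orientation; "force": force on the tool from outside, world axes, zero at the start; "wrist_torque": the same for the moment, N m; "grip_width": finger opening in m; "grasp_force": force on a finger pad.
Only numpy, scipy, OpenCV 4.12 (cv2) and the standard library are available. Lean on these libraries where they do the work, as an engineer would, in place of code of your own. Each camera call takes 0.05 s, during which the arm holds its last target. There are 200 camera calls.

## Working session

There is one attempt and no reset: what is moved stays moved. The work goes in short steps, Python scripts to look and compute and a tool call to move; the robot and the scene stay as the last step left them, time stands still between calls to the robot, and variables do not carry over. Pictures are saved under pics/ and viewed, at most 10 in all, crops included, and the job is handed in when it is done.

Besides the shell and the picture viewer there is one more tool, called after ">>>" by a JSON object that holds its "api" and its "payload". arm_command: Moves the arm, as the interface text tells. Its arguments: {"type":"object","properties":{"series":{"type":"array"},"grip":{"type":"number"},"grip_force":{"type":"number"}},"required":["series"]}

```bash
mkdir -p pics; cat > h.py <<'E'
import numpy as np,cv2
from cell import env,viewer
def shot(n,f):
    o=env.get_obs();p,d=viewer.read_camera(n);c=viewer.calibration(n)
    np.savez(f'pics/{f}.npz',p=p,d=d,K=c['K'],**{k:c[k] for k in c if k!='K'},pos=o['tool_pos'],rot=o['tool_rot'])
    cv2.imwrite(f'pics/{f}.png',p);return p,d,c
def world(f,u,v):
    z=np.load(f'pics/{f}.npz');K=z['K'];d=z['d'][v,u]
    return (z['T']@[ (u-K[0,2])/K[0,0]*d,-(v-K[1,2])/K[1,1]*d,-d,1])[:3]
E
python3 - <<'E'
from h import *
o=env.get_obs();print(o)
a=shot('scene','s1');b=shot('top','t1')
print(a[2],b[2])
E
```

```text
{'time_s': 0.0, 'qpos': array([75.17680893, 18.43752219, -4.01541485, 83.17529969,  1.29630495,
       78.5393061 , -3.25943943]), 'joint_velocities': array([ 0.08819484,  0.02030541, -0.00113724, -0.02823953, -0.00604995,
       -0.11819848, -0.01384638]), 'effort': array([-4.01010084e-04, -4.91291678e+01, -4.04357566e-01, -3.12533784e+01,
       -6.40283804e-02,  4.34727164e-02,  1.67546686e-04]), 'tool_pos': array([ 0.17493683, -0.62546426,  0.22947542]), 'tool_rot': array([-1.79893186e+02,  7.03382454e-03,  1.56336663e+01]), 'force': array([ 0.23026175, -0.25247004,  0.39943663]), 'wrist_torque': array([0.04964979, 0.01075516, 0.02223285]), 'grasp_force': 0.0, 'grip_width': 0.08685809948180054}
{'K': array([[403.45612387,   0.        , 257.4566836 ],
       [  0.        , 403.45612387, 189.03390678],
       [  0.        ,   0.        ,   1.        ]]), 'T': array([[-0.87189636,  0.34111069, -0.35134063,  0.13088612],
       [-0.48954749, -0.58983614,  0.64221226,  0.89561269],
       [ 0.01183207,  0.73194046,  0.68126586,  1.01096825],
       [ 0.        ,  0.        ,  0.        ,  1.        ]])} {'K': array([[465.82087722,   0.        , 249.62743994],
       [  0.        , 465.82087722, 197.46436345],
       [  0.        ,   0.        ,   1.        ]]), 'T': array([[-0.02795874,  0.98788439, -0.15265234,  0.31909921],
       [-0.99956928, -0.02626692,  0.01308868,  0.06535027],
       [ 0.0089204 ,  0.15295253,  0.98819328,  1.89636918],
       [ 0.        ,  0.        ,  0.        ,  1.        ]])}
```

View pics/s1.png

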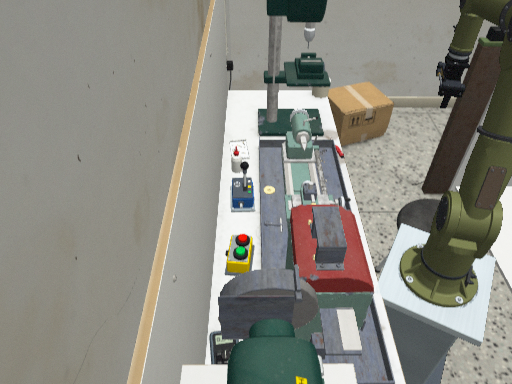

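View pics/t1.png

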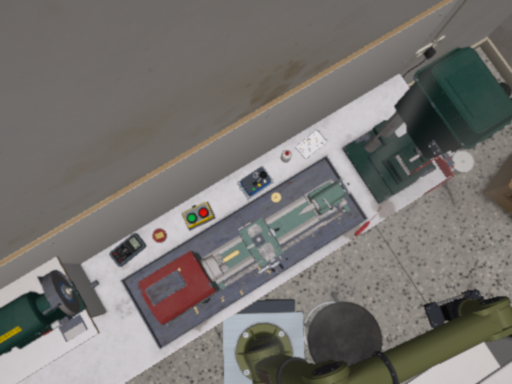

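The scene and top views show the station at top (198,215), with green at (192,218) and red at (204,212). The gearbox is at (257,181), the bottle at (286,155) and the tin at (159,235). The bench is turned by about 30°.

```bash
python3 - <<'E'
from h import *
t=cv2.imread('pics/t1.png');s=cv2.imread('pics/s1.png')
a=cv2.resize(t[140:240,140:300],None,fx=5,fy=5,interpolation=cv2.INTER_CUBIC)[:,:800]
b=cv2.resize(s[130:280,215:275],None,fx=4,fy=4,interpolation=cv2.INTER_CUBIC)
c=np.zeros((600,800,3),np.uint8);c[:500,:560]=a[:,:560][:500] if 0 else cv2.resize(a,(560,350))[:350].repeat(1,0) if 0 else c[:500,:560]
c[:350,:560]=cv2.resize(a,(560,350));c[:600,560:800]=b
cv2.imwrite('pics/c1.png',c)
for u,v in [(192,217),(204,212),(257,181),(286,155),(159,235),(276,197),(250,190),(265,230),(330,190)]: print(u,v,world('t1',u,v).round(3))
# colour blobs
for n in ['t1','s1']:
  z=np.load(f'pics/{n}.npz');hsv=cv2.cvtColor(z['p'],cv2.COLOR_BGR2HSV)
  for nm,lo,hi in [('green',(50,150,80),(80,255,255)),('red',(0,200,120),(6,255,255)),('yellow',(22,150,120),(32,255,255)),('blue',(100,120,50),(120,255,255))]:
    m=cv2.inRange(hsv,lo,hi);k,l,st,ce=cv2.connectedComponentsWithStats(m)
    for i in range(1,k):
      if st[i,4]>=3 and (140<ce[i][0]<300 and 140<ce[i][1]<290):
        ys,xs=np.where(l==i);w=np.array([world(n,x,y) for x,y in zip(xs,ys)]);print(n,nm,st[i,4],ce[i].round(1),np.median(w,0).round(4))
E
```

```text
192 217 [0.528 0.269 0.081]
204 212 [0.546 0.221 0.085]
257 181 [0.668 0.01  0.062]
286 155 [ 0.766 -0.108  0.087]
159 235 [0.466 0.409 0.021]
276 197 [ 0.61  -0.068  0.009]
250 190 [0.635 0.039 0.049]
265 230 [ 0.47  -0.015  0.078]
330 190 [ 0.6   -0.254  0.206]
t1 green 3 [253.3 188.7] [0.6368 0.0265 0.0638]
t1 green 48 [191.3 217.5] [0.5262 0.2721 0.0807]
t1 red 41 [202.9 212.1] [0.5461 0.2256 0.0814]
t1 yellow 5 [258.8 184.6] [0.6518 0.0023 0.0621]
t1 yellow 3 [207.3 205. ] [0.577  0.2113 0.0596]
t1 yellow 59 [200.5 221.4] [0.514  0.2388 0.0507]
t1 blue 50 [259.5 188.1] [6.415e-01 1.000e-04 4.610e-02]
s1 green 6 [249.  191.5] [0.6421 0.0242 0.0584]
s1 green 74 [240.1 250.5] [0.5267 0.2726 0.0804]
s1 red 56 [242.3 237.8] [0.5454 0.2281 0.0805]
s1 yellow 8 [248.9 186.1] [0.6549 0.0013 0.059 ]
s1 yellow 3 [231. 238.] [0.5858 0.2283 0.0558]
s1 yellow 295 [239.8 263.3] [0.5183 0.2967 0.0422]
s1 yellow 15 [229. 248.] [0.5704 0.2642 0.0564]
s1 blue 16 [232.  187.5] [0.7053 0.031  0.0542]
s1 blue 182 [243.9 200.6] [0.6401 0.0553 0.0408]
```

View pics/c1.png

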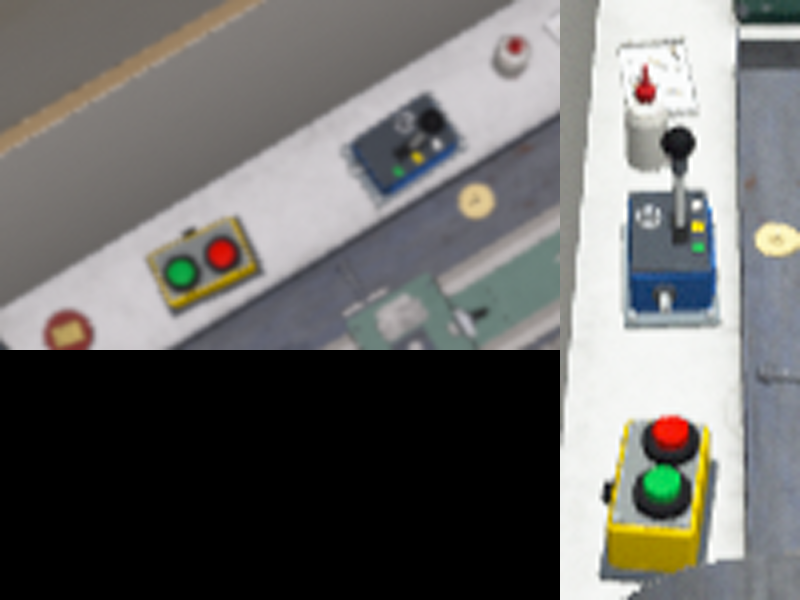

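```bash
cat >> h.py <<'E'
def cloud(f):
    z=np.load(f'pics/{f}.npz');K=z['K'];d=z['d'];v,u=np.indices(d.shape)
    P=np.stack([(u-K[0,2])/K[0,0]*d,-(v-K[1,2])/K[1,1]*d,-d],-1);T=z['T']
    return P@T[:3,:3].T+T[:3,3],d>0
E
python3 - <<'E'
from h import *
H=np.full((12,16),-1.)
for n in ['t1','s1']:
    P,ok=cloud(n);hsv=np.load(f'pics/{n}.npz')['p']
    # knob
    m=ok&(P[...,2]>.118)&(P[...,2]<.16)&(abs(P[...,0]-.68)<.06)&(abs(P[...,1]+.02)<.06)
    Q=P[m];print(n,'knob',len(Q),Q.mean(0).round(4),Q.max(0).round(3),Q.min(0).round(3))
    # sphere centre fit with r=.015
    from scipy.optimize import least_squares
    if len(Q)>4: print(least_squares(lambda c:np.linalg.norm(Q-c,axis=1)-.015,Q.mean(0)-[0,0,.01],loss='soft_l1',f_scale=.002).x.round(4))
    m=ok&(P[...,2]>.055)&(P[...,2]<.068)&(abs(P[...,0]-.66)<.1)&(abs(P[...,1]-.0)<.1)
    Q=P[m];r=cv2.minAreaRect((Q[:,:2]*1000).astype(np.float32));print('cover',r)
    m=ok&(P[...,2]>.054)&(P[...,2]<.09)&(abs(P[...,0]-.54)<.08)&(abs(P[...,1]-.25)<.09)
    Q=P[m];r=cv2.minAreaRect((Q[:,:2]*1000).astype(np.float32));print('station',r)
    m=ok&(P[...,2]>.05)&(P[...,2]<.13)&(abs(P[...,0]-.76)<.04)&(abs(P[...,1]+.1)<.04)
    print('bottle',P[m].mean(0).round(3),P[m].max(0).round(3),P[m].min(0).round(3))
    Q=P[ok]; i=np.floor((Q[:,0]-.0)/.08).astype(int);j=np.floor((Q[:,1]+.8)/.08).astype(int)
    g=(i>=0)&(i<12)&(j>=0)&(j<16)&(Q[:,2]<1.5);np.maximum.at(H,(i[g],j[g]),Q[g,2])
print('cols y0=-.8 step .08');
for k in range(12): print(round(k*.08,2),(H[k]*100).round().astype(int))
E
```

```text
t1 knob 46 [ 0.6791 -0.0117  0.1442] [0.692 0.    0.157] [ 0.666 -0.023  0.13 ]
[ 0.6809 -0.0122  0.1351]
cover ((659.1404418945312, -0.6773681640625), (203.85321044921875, 188.6132354736328), 2.2838003635406494)
station ((551.444580078125, 252.70059204101562), (158.08375549316406, 116.84019470214844), 32.47197341918945)
bottle [ 0.772 -0.11   0.073] [ 0.794 -0.09   0.125] [ 0.757 -0.131  0.055]
s1 knob 63 [ 0.6774 -0.0065  0.1365] [0.692 0.003 0.147] [ 0.666 -0.022  0.118]
[ 0.6812 -0.0129  0.1311]
cover ((668.2630004882812, -7.6536712646484375), (191.641357421875, 196.55162048339844), 6.0654449462890625)
station ((551.5684204101562, 250.3376007080078), (152.40469360351562, 123.15910339355469), 29.253440856933594)
bottle [ 0.771 -0.104  0.07 ] [ 0.792 -0.091  0.114] [ 0.754 -0.126  0.05 ]
cols y0=-.8 step .08
0.0 [-56 -56 -56 -11  68  71  72  74  75  70  42  26   1   5   5   5]
0.08 [-56 -56  65  67  68  70  71  73  73   3   3   1   6  25  31   6]
0.16 [-56  63  65  65  65 -11 -12 -47 -47   1   5   6  31  33  39  32]
0.24 [-56 -55 -56 -55 -56 -56 -56   1   9   9   8  21  33  39  39  33]
0.32 [-56 -55 -56 -56 -56   0   4   5   8  12  16  22  33  38  32   7]
0.4 [-56 -56 -56 -56   2   5   5   7   7  18  19   9   6   7   6   4]
0.48 [-56 -56   1  62  63   5  26  24  19   9  11   6   9   9  56 123]
0.56 [  0   1  77  82  79  21  22  23   7   6   7   7   8 142 143 127]
0.64 [   9   57   82   83   82   26   20    7    7   16   15  126  134  138
 -100 -100]
0.72 [   9    0   82   83   83   80    7    7   13   57  118  125 -100 -100
 -100 -100]
0.8 [   0    1    2   82   82   79    2   56  103  111  112 -100 -100 -100
 -100 -100]
0.88 [   0    0    1   75    2    1   88   95   98 -100 -100 -100 -100 -100
 -100 -100]
```

The knob is at about (0.681, -0.0125, 0.133), which fits the stated 134 mm height. The drill press takes up x > 0.48, y < -0.4, so I'll swing inside it at z of about 0.35.

>>> {"api": "arm_command", "payload": {"series": [[[20,-15,-30],0],[[45,-36,-60],0],[[70,-57,-90],0],[[96,-79,-120],0],[[122,-100,-120],0]], "grip": 1}}

```text
time_s: 0.6
tool_pos: [0.2672, -0.4969, 0.3552]
tool_rot: [179.6, -0.1, 15.6]
force: [0.6, -0.6, 0.3]
grip_width: 0.0553
grasp_force: 0.0
```

>>> {"api": "arm_command", "payload": {"series": [[[40,-28,0],0],[[79,-56,0],0],[[119,-84,0],0],[[158,-111,0],0],[[198,-139,0],0]]}}

```text
time_s: 1.1
tool_pos: [0.4195, -0.308, 0.3503]
tool_rot: [180.0, 0.0, 15.6]
force: [0.3, -0.1, -0.2]
grip_width: 0.0151
grasp_force: 0.0
```

>>> {"api": "arm_command", "payload": {"series": [[[39,-23,0],-0.05],[[78,-46,0],-0.1],[[117,-69,0],-0.15],[[156,-92,0],-0.2],[[195,-115,0],-0.24]]}}

```text
time_s: 1.6
tool_pos: [0.5765, -0.145, 0.3502]
tool_rot: [180.0, 0.0, 29.5]
force: [0.9, 0.1, 0.0]
grip_width: 0.0005
grasp_force: 0.0
```

```bash
python3 - <<'E'
from h import *
a=shot('wrist','w1');print(a[2],env.get_obs()['tool_pos'],env.get_obs()['tool_rot'])
E
```

```text
{'K': array([[284.65527517,   0.        , 263.22118472],
       [  0.        , 284.65527517, 191.34733475],
       [  0.        ,   0.        ,   1.        ]]), 'hand_eye': array([[ 1.12346542e-04,  9.64981821e-01,  2.62316742e-01,
         7.11599542e-02],
       [ 9.99999733e-01, -2.97937924e-04,  6.67735374e-04,
        -3.05851103e-04],
       [ 7.22506602e-04,  2.62316597e-01, -9.64981596e-01,
        -1.53570533e-01],
       [ 0.00000000e+00,  0.00000000e+00,  0.00000000e+00,
         1.00000000e+00]])} [ 0.58073464 -0.13606359  0.34936358] [-179.73887609   -0.32679379   30.16622345]
```

View pics/w1.png

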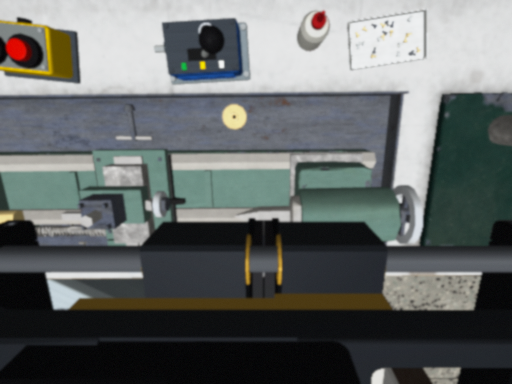

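The wrist view shows the gearbox at (207,48), the knob at (210,40), and the green, yellow and white marks at (183,66), (203,65) and (221,64). I'll refine from these.

```bash
cat >> h.py <<'E'
from scipy.spatial.transform import Rotation as R
def wcloud(f):
    z=np.load(f'pics/{f}.npz');K=z['K'];d=z['d'];v,u=np.indices(d.shape)
    P=np.stack([(u-K[0,2])/K[0,0]*d,-(v-K[1,2])/K[1,1]*d,-d],-1);T=z['hand_eye']
    P=P@T[:3,:3].T+T[:3,3]
    return P@R.from_euler('xyz',z['rot'],degrees=True).as_matrix().T+z['pos'],d>0,z['p']
E
python3 - <<'E'
from h import *
P,ok,p=wcloud('w1');hsv=cv2.cvtColor(p,cv2.COLOR_BGR2HSV)
for nm,lo,hi,b in [('green',(45,120,60),(80,255,255),(175,55,192,75)),('yellow',(20,120,100),(34,255,255),(195,55,211,75)),('white',(0,0,170),(179,70,255),(214,58,229,71)),('red',(0,200,100),(6,255,255),(0,30,50,70))]:
    m=cv2.inRange(hsv,lo,hi)>0;k=np.zeros_like(m);k[b[1]:b[3],b[0]:b[2]]=1;m&=k&ok
    v,u=np.where(m);print(nm,m.sum(),u.mean(),v.mean(),P[m].mean(0).round(4))
Q=P[ok&(P[...,2]>.122)&(P[...,2]<.16)&(abs(P[...,0]-.68)<.04)&(abs(P[...,1]+.015)<.04)]
from scipy.optimize import least_squares
print(len(Q),least_squares(lambda c:np.linalg.norm(Q-c,axis=1)-.015,Q.mean(0)-[0,0,.01],loss='soft_l1',f_scale=.002).x.round(4))
m=cv2.inRange(hsv,(100,130,30),(125,255,255));m[:15]=0;m[90:]=0;m[:,:150]=0;m[:,260:]=0
v,u=np.where(m>0);Q=P[v,u];Q=Q[(Q[:,2]>.03)&(Q[:,2]<.055)];
l=cv2.fitLine(Q[:,:2].astype(np.float32),cv2.DIST_HUBER,0,.01,.01).ravel();print('front face',len(Q),np.degrees(np.arctan2(-l[0],l[1])),l)
E
```

```text
green 48 183.58333333333334 65.85416666666667 [0.6398 0.023  0.0615]
yellow 55 202.2 64.81818181818181 [6.542e-01 4.000e-04 6.100e-02]
white 37 221.05405405405406 63.5945945945946 [ 0.6689 -0.0226  0.0616]
red 384 16.466145833333332 48.9609375 [0.5476 0.2229 0.0817]
580 [ 0.6816 -0.0149  0.1333]
front face 409 -144.93628 [ 0.5744869  -0.81851375  0.646802   -0.00990216]
```

```bash
python3 - <<'E'
from h import *
k=np.array([.681,-.0135]);y=np.radians(33);X=np.array([np.cos(y),np.sin(y)]);Y=np.array([-X[1],X[0]])
for n in ['t1','s1']:
    P,ok=cloud(n);Q=P[ok];q=Q[:,:2]-k;a=q@X;b=q@Y
    for lo,hi in [(-.1,0),(0,.1),(.1,.2)]:
        for z0,z1 in [(.1,.25),(.25,.4)]:
            m=(a>.04)&(a<.2)&(b>lo)&(b<hi)&(Q[:,2]>z0)&(Q[:,2]<z1);print(n,lo,z0,m.sum(),np.percentile(a[m],[2,50]).round(3) if m.sum() else '')
print(env.get_obs()['qpos'].round(1))
E
```

```text
t1 -0.1 0.1 213 [0.091 0.094]
t1 -0.1 0.25 278 [0.09  0.094]
t1 0 0.1 222 [0.096 0.099]
t1 0 0.25 285 [0.096 0.099]
t1 0.1 0.1 219 [0.101 0.104]
t1 0.1 0.25 289 [0.101 0.105]
s1 -0.1 0.1 110 [0.091 0.094]
s1 -0.1 0.25 142 [0.091 0.094]
s1 0 0.1 132 [0.096 0.099]
s1 0 0.25 159 [0.096 0.099]
s1 0.1 0.1 155 [0.101 0.104]
s1 0.1 0.25 203 [0.101 0.104]
[ 37.8  12.5 -32.6  78.8   6.3  90.5 -53.9]
```

The wall is only 91–99 mm behind the lever plane, and the wrist camera sticks out 71 mm on that side. I'll flip the tool by 180° here, clear of the wall.

>>> {"api": "arm_command", "payload": {"series": [[[0,0,0],-0.149],[[0,0,0],-0.298],[[0,0,0],-0.447],[[0,0,0],-0.596],[[0,0,0],-0.745]]}}

```text
time_s: 2.15
tool_pos: [0.5753, -0.1465, 0.3499]
tool_rot: [-179.9, 0.0, 72.4]
force: [0.4, 0.3, -0.3]
grip_width: 0.0006
grasp_force: 0.0
```

>>> {"api": "arm_command", "payload": {"series": [[[0,0,0],-0.149],[[0,0,0],-0.298],[[0,0,0],-0.447],[[0,0,0],-0.596],[[0,0,0],-0.745]]}}

```text
time_s: 2.65
tool_pos: [0.5753, -0.1465, 0.35]
tool_rot: [-179.9, -0.0, 115.1]
force: [-0.4, 0.2, 0.5]
grip_width: 0.0007
grasp_force: 0.0
```

>>> {"api": "arm_command", "payload": {"series": [[[0,0,0],-0.149],[[0,0,0],-0.298],[[0,0,0],-0.447],[[0,0,0],-0.596],[[0,0,0],-0.745]]}}

```text
time_s: 3.15
tool_pos: [0.5753, -0.1465, 0.35]
tool_rot: [-180.0, -0.1, 157.8]
force: [0.5, 0.6, 1.0]
grip_width: 0.0001
grasp_force: 0.0
```

>>> {"api": "arm_command", "payload": {"series": [[[0,0,0],-0.149],[[0,0,0],-0.298],[[0,0,0],-0.447],[[0,0,0],-0.596],[[0,0,0],-0.745]]}}

```text
time_s: 3.65
tool_pos: [0.5753, -0.1465, 0.35]
tool_rot: [180.0, -0.1, -159.5]
force: [0.3, -0.5, 0.8]
grip_width: 0.0004
grasp_force: 0.0
```

>>> {"api": "arm_command", "payload": {"series": [[[0,0,0],-0.11],[[0,0,0],-0.22],[[0,0,0],-0.22],[[0,0,0],-0.22],[[0,0,0],-0.22]]}}

```text
time_s: 4.15
tool_pos: [0.5756, -0.1464, 0.3504]
tool_rot: [180.0, -0.0, -147.4]
force: [-0.0, 0.8, 0.2]
grip_width: 0.0003
grasp_force: 0.0
```

```bash
cat >> h.py <<'E'
def rel(t):
    o=env.get_obs();A=R.from_euler('xyz',o['tool_rot'],degrees=True).as_matrix()
    print(o['time_s'],o['tool_pos'].round(4),o['tool_rot'].round(1),o['qpos'].round(0),'rel mm',((np.array(t)-o['tool_pos'])@A*1000).round(1))
E
python3 -c "
from h import *
rel([.7137,-.0638,.25])"
```

```text
4.15 [ 0.5756 -0.1464  0.3504] [ 180.    -0.  -147.4] [ 55.  17. -55.  78.  13.  92. 125.] rel mm [-160.9   -4.9  100.3]
```

>>> {"api": "arm_command", "payload": {"series": [[[-32,-1,0],0],[[-64,-2,0],0],[[-96,-3,0],0],[[-128,-4,50],0],[[-161,-5,80],0]]}}

```text
time_s: 4.65
tool_pos: [0.7127, -0.0651, 0.2726]
tool_rot: [-179.9, 0.0, -147.4]
force: [1.3, -1.2, -0.9]
grip_width: 0.0003
grasp_force: 0.0
```

```bash
python3 -c "
from h import *
rel([.7137,-.0638,.126])
P,d,c=shot('scene','s2')
z=cv2.resize(P[100:290,190:350],None,fx=3.5,fy=3.1);cv2.imwrite('pics/s2c.png',z)"
```

```text
4.65 [ 0.7127 -0.0651  0.2726] [-179.9    0.  -147.4] [ 34.  34. -51.  67.  26.  90. 111.] rel mm [ -1.5   0.9 146.6]
```

View pics/s2c.png

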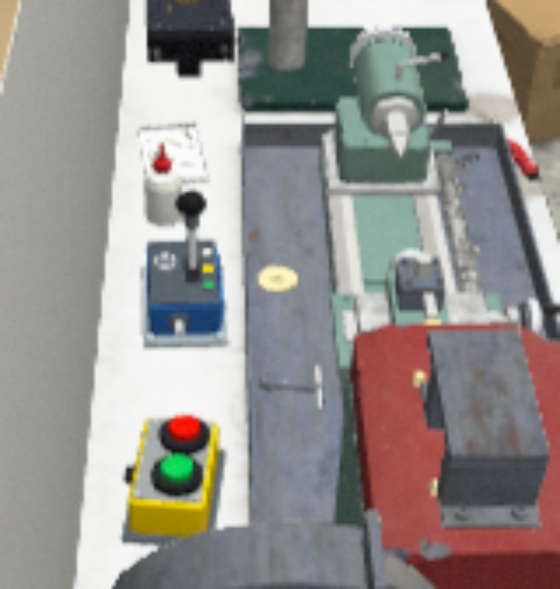

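The scene crop shows the closed gripper above and beyond the knob, at crop (190,50). The bottle stands clear at (165,190) and the lever is still at white, so I'll descend beside the knob.

>>> {"api": "arm_command", "payload": {"series": [[[-1,0,35],0],[[-1,0,70],0],[[-1,0,105],0],[[-1,0,130],0],[[-1,0,144],0]]}}

```text
time_s: 5.2
tool_pos: [0.711, -0.0647, 0.126]
tool_rot: [179.9, -0.2, -147.3]
force: [-1.3, -1.1, -0.3]
grip_width: 0.0005
grasp_force: 0.0
```

>>> {"api": "arm_command", "payload": {"series": [[[0,4,2],0],[[0,9,2],0],[[0,14,2],0],[[0,19,2],0],[[0,24,2],0]]}}

```text
time_s: 5.7
tool_pos: [0.6997, -0.0434, 0.1284]
tool_rot: [-179.9, 0.1, -147.3]
force: [-0.2, 0.6, 0.6]
grip_width: 0.0003
grasp_force: 0.0
```

```bash
python3 -c "
from h import *
rel([.681,-.0135,.126]);print(env.get_obs()['force'])"
```

```text
5.7 [ 0.6997 -0.0434  0.1284] [-1.799e+02  1.000e-01 -1.473e+02] [ 35.  37. -50.  81.  28.  75. 106.] rel mm [-0.4 35.3  2.4]
[-0.20277454  0.59712823  0.57496467]
```

>>> {"api": "arm_command", "payload": {"series": [[[0,4,0],0],[[0,8,0],0],[[0,12,0],0],[[0,16,0],0],[[0,20,0],0]]}}

```text
time_s: 6.2
tool_pos: [0.6909, -0.0309, 0.1287]
tool_rot: [-179.6, 0.1, -147.4]
force: [4.1, -6.5, 6.0]
grip_width: 0.0005
grasp_force: 4.4
```

>>> {"api": "arm_command", "payload": {"series": [[[0,4,0],0],[[0,8,0],0],[[0,12,0],0],[[0,16,0],0],[[0,20,0],0]]}}

```text
time_s: 6.7
tool_pos: [0.6777, -0.0103, 0.127]
tool_rot: [-180.0, -0.0, -147.2]
force: [0.9, -3.4, 1.3]
grip_width: 0.0006
grasp_force: 1.6
```

```bash
cat >> h.py <<'E'
def knob(f):
    from scipy.optimize import least_squares
    shot('scene',f);P,ok=cloud(f);k=np.array([.681,-.0135]);X=np.array([.84,.543]);Y=np.array([-.543,.84])
    q=P[...,:2]-k;m=ok&(abs(q@X)<.035)&(q@Y>-.03)&(q@Y<.09)&(P[...,2]>.12)&(P[...,2]<.155)&(np.load(f'pics/{f}.npz')['p'].max(-1)<60)
    Q=P[m];c=least_squares(lambda c:np.linalg.norm(Q-c,axis=1)-.015,Q.mean(0)-[0,0,.01],loss='soft_l1',f_scale=.002).x
    print('knob',len(Q),c.round(4),'along y mm',((c[:2]-k)@Y*1000).round(1),'x',((c[:2]-k)@X*1000).round(1))
E
python3 -c "
from h import *
rel([.6516,.0318,.128]);print(env.get_obs()['force']);knob('s3')"
```

```text
6.7 [ 0.6777 -0.0103  0.127 ] [-180.    -0.  -147.2] [ 34.  35. -51.  85.  27.  74. 104.] rel mm [-0.8 49.5 -1. ]
[ 0.8838544  -3.35408658  1.32099761]
knob 24 [0.6642 0.0129 0.1364] along y mm 31.3 x 0.2
```

>>> {"api": "arm_command", "payload": {"series": [[[0,3,0],0],[[0,6,0],0],[[0,9,0],0],[[0,12,0],0],[[0,15,0],0]]}}

```text
time_s: 7.25
tool_pos: [0.669, 0.0031, 0.1269]
tool_rot: [179.9, -0.0, -147.2]
force: [0.1, -0.2, 0.5]
grip_width: 0.0004
grasp_force: 0.4
```

>>> {"api": "arm_command", "payload": {"series": [[[0,2,0],0],[[0,4,0],0],[[0,6,0],0],[[0,6,0],0],[[0,6,0],0]]}}

```text
time_s: 7.75
tool_pos: [0.6664, 0.0072, 0.1271]
tool_rot: [-180.0, -0.0, -147.3]
force: [-0.1, -0.0, -0.4]
grip_width: 0.0005
grasp_force: 0.0
```

```bash
python3 -c "
from h import *
rel([.6516,.0318,.128]);print(env.get_obs()['force']);knob('s4')"
```

```text
7.75 [0.6664 0.0072 0.1271] [-180.    -0.  -147.3] [ 34.  33. -52.  86.  27.  73. 102.] rel mm [-0.8 28.7 -0.9]
[-0.07934295 -0.00537973 -0.38087597]
knob 33 [0.6524 0.0328 0.1312] along y mm 54.5 x 1.1
```

The lever has snapped to the end: knob at 54.5 mm of 54, with no contact force. I'll back off, lift, and refine the button position.

>>> {"api": "arm_command", "payload": {"series": [[[0,-10,0],0],[[0,-20,0],0],[[0,-25,-30],0],[[0,-25,-75],0],[[0,-25,-120],0]]}}

```text
time_s: 8.3
tool_pos: [0.6801, -0.0158, 0.2477]
tool_rot: [180.0, -0.1, -147.4]
force: [1.3, 0.9, -0.2]
grip_width: 0.0004
grasp_force: 0.0
```

```bash
python3 -c "
from h import *
knob('s5')
for n,c in [('t1',(.527,.272)),('s1',(.527,.272)),('s5',(.527,.272)),('t1',(.546,.227)),('s1',(.546,.227))]:
    P,ok=cloud(n);m=ok&(P[...,2]>.0755)&(P[...,2]<.088)&(np.linalg.norm(P[...,:2]-c,axis=-1)<.022);Q=P[m]
    r=cv2.minEnclosingCircle((Q[:,:2]*1000).astype(np.float32));print(n,len(Q),Q.mean(0).round(4),r)
rel([.527,.272,.2])"
```

```text
knob 56 [0.6522 0.0325 0.1322] along y mm 54.3 x 0.8
t1 52 [0.5267 0.2723 0.0803] ((526.15869140625, 271.9789123535156), 20.98317527770996)
s1 64 [0.5259 0.2737 0.0807] ((525.7249145507812, 273.97698974609375), 15.852694511413574)
s5 64 [0.5259 0.2732 0.0803] ((526.698974609375, 271.4736633300781), 15.10672378540039)
t1 43 [0.549  0.2263 0.0808] ((547.1859741210938, 226.56683349609375), 20.45685577392578)
s1 58 [0.546  0.2273 0.0802] ((547.277587890625, 226.32083129882812), 15.581290245056152)
8.35 [ 0.6834 -0.0146  0.2573] [-179.7    0.5 -147.4] [ 35.  30. -53.  75.  24.  86. 107.] rel mm [-22.1 326.   55.6]
```

>>> {"api": "arm_command", "payload": {"series": [[[-3,40,0],0],[[-6,80,0],0],[[-8,120,0],0],[[-11,160,0],0],[[-14,200,0],0]]}}

```text
time_s: 8.85
tool_pos: [0.5836, 0.1622, 0.2472]
tool_rot: [-180.0, 0.0, -147.4]
force: [-0.3, 0.3, 0.5]
grip_width: 0.0009
grasp_force: 0.0
```

>>> {"api": "arm_command", "payload": {"series": [[[-3,40,0],0],[[-6,80,0],0],[[-8,126,0],0],[[-8,126,0],0],[[-8,126,0],0]]}}

```text
time_s: 9.35
tool_pos: [0.5222, 0.2731, 0.2475]
tool_rot: [-180.0, 0.0, -147.1]
force: [1.6, 0.4, 0.2]
grip_width: 0.0006
grasp_force: 0.0
```

```bash
python3 -c "
from h import *
rel([.5263,.2727,.1])
P,d,c=shot('scene','s6')
z=cv2.resize(P[130:330,190:390],None,fx=3,fy=3);cv2.imwrite('pics/s6c.png',z)"
```

```text
9.35 [0.5222 0.2731 0.2475] [-180.     0.  -147.1] [ 19.  20. -61.  89.  18.  81.  80.] rel mm [ -3.1  -2.5 147.5]
```

View pics/s6c.png

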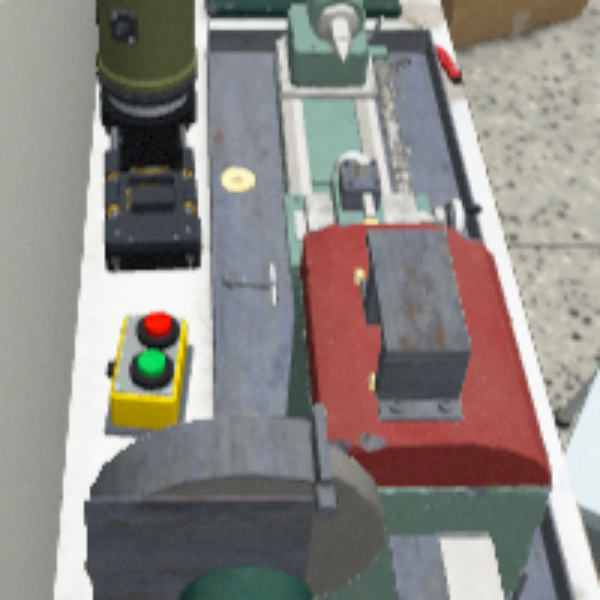

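The scene crop shows the gripper held high over the station, which projects consistently onto the green button at crop (152,365). The footprint below is clear, so I'll descend.

>>> {"api": "arm_command", "payload": {"series": [[[-3,-2,35],0],[[-3,-2,70],0],[[-3,-2,105],0],[[-3,-2,135],0],[[-3,-2,150],0]]}}

```text
time_s: 9.9
tool_pos: [0.526, 0.269, 0.0939]
tool_rot: [180.0, -0.3, -147.5]
force: [0.3, 0.1, 0.4]
grip_width: 0.0005
grasp_force: 0.0
```

```bash
python3 -c "
from h import *
rel([.5263,.2727,.081]);print(env.get_obs()['force'])"
```

```text
9.9 [0.526  0.269  0.0939] [ 180.    -0.3 -147.5] [ 15.  28. -56.  99.  25.  67.  74.] rel mm [-2.3  2.9 12.9]
[0.32625328 0.14598383 0.35477911]
```

>>> {"api": "arm_command", "payload": {"series": [[[0,1,0],0],[[0,1,2],0],[[0,1,4],0],[[0,1,6],0],[[0,1,8],0]]}}

```text
time_s: 10.4
tool_pos: [0.5261, 0.2735, 0.0901]
tool_rot: [-180.0, 0.1, -147.3]
force: [-0.1, 0.5, 1.4]
grip_width: 0.0006
grasp_force: 1.1
```

>>> {"api": "arm_command", "payload": {"series": [[[0,0,1.5],0],[[0,0,3],0],[[0,0,4.5],0],[[0,0,6],0],[[0,0,6],0]]}}

```text
time_s: 10.9
tool_pos: [0.5261, 0.2735, 0.0853]
tool_rot: [-179.9, 0.1, -147.3]
force: [-1.3, -1.7, 15.3]
grip_width: 0.0003
grasp_force: 7.3
```

>>> {"api": "arm_command", "payload": {"series": [[[0,0,1],0],[[0,0,2],0],[[0,0,2],0],[[0,0,2],0],[[0,0,2],0]]}}

```text
time_s: 11.4
tool_pos: [0.5261, 0.2736, 0.085]
tool_rot: [-179.9, 0.1, -147.3]
force: [-4.7, -5.3, 24.8]
grip_width: 0.0005
grasp_force: 12.7
```

The press bottomed out: 2 mm more of command gave 0.3 mm of motion at 25 N. I'll lift off.

>>> {"api": "arm_command", "payload": {"series": [[[0,0,-5],0],[[0,0,-15],0],[[0,0,-50],0],[[0,0,-90],0],[[0,0,-130],0]]}}

```text
time_s: 11.9
tool_pos: [0.5242, 0.2727, 0.2117]
tool_rot: [180.0, -0.2, -147.2]
force: [1.1, -0.8, -0.6]
grip_width: 0.0004
grasp_force: 0.0
```

>>> {"api": "arm_command", "payload": {"series": [[[0,-40,0],0],[[0,-80,0],0],[[0,-120,0],0],[[0,-120,0],0],[[0,-120,0],0]]}}

```text
time_s: 12.4
tool_pos: [0.59, 0.1708, 0.2102]
tool_rot: [179.9, -0.1, -147.4]
force: [-1.0, 1.1, 0.5]
grip_width: 0.0005
grasp_force: 0.0
```

```bash
python3 -c "
from h import *
rel([.5263,.2727,.2]);print(env.get_obs()['force']);knob('s7')
for n in ['s1','s7']:
    P,ok=cloud(n)
    for c in [(.527,.272),(.546,.227)]:
        m=ok&(P[...,2]>.07)&(P[...,2]<.09)&(np.linalg.norm(P[...,:2]-c,axis=-1)<.01);print(n,np.median(P[m],0).round(4))
p=np.load('pics/s7.npz')['p'];cv2.imwrite('pics/s7c.png',cv2.resize(p[130:330,190:390],None,fx=3,fy=3))"
```

```text
12.4 [0.59   0.1708 0.2102] [ 1.799e+02 -1.000e-01 -1.474e+02] [ 26.  24. -58.  89.  21.  79.  89.] rel mm [ -1.2 120.1  10.4]
[-1.01342318  1.1081038   0.52177729]h.py:27: RuntimeWarning: Mean of empty slice.
  Q=P[m];c=least_squares(lambda c:np.linalg.norm(Q-c,axis=1)-.015,Q.mean(0)-[0,0,.01],loss='soft_l1',f_scale=.002).x
  ret = um.true_divide(
Traceback (most recent call last):
  File "h.py", line 27, in knob
    Q=P[m];c=least_squares(lambda c:np.linalg.norm(Q-c,axis=1)-.015,Q.mean(0)-[0,0,.01],loss='soft_l1',f_scale=.002).x
             ~~~~~~~~~~~~~^^^^^^^^^^^^^^^^^^^^^^^^^^^^^^^^^^^^^^^^^^^^^^^^^^^^^^^^^^^^^^^^^^^^^^^^^^^^^^^^^^^^^^^^^^
ValueError: Initial guess is outside of provided bounds
```

>>> {"api": "arm_command", "payload": {"series": [[[0,0,-45],0],[[0,0,-90],0],[[0,-30,-130],0],[[40,-60,-140],0],[[80,-90,-140],0]]}}

```text
time_s: 12.95
tool_pos: [0.5718, 0.0575, 0.353]
tool_rot: [180.0, 0.2, -146.8]
force: [0.3, -1.2, 0.0]
grip_width: 0.0005
grasp_force: 0.0
```

```bash
python3 -c "
from h import *
shot('scene','s8');shot('top','t8')
a=np.load('pics/s8.npz')['p'][130:330,190:390];b=np.load('pics/t8.npz')['p'][120:280,130:290]
cv2.imwrite('pics/s8c.png',np.hstack([cv2.resize(a,(400,400)),cv2.resize(b,(400,400))]))"
```

```text
(no output)
```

View pics/s8c.png

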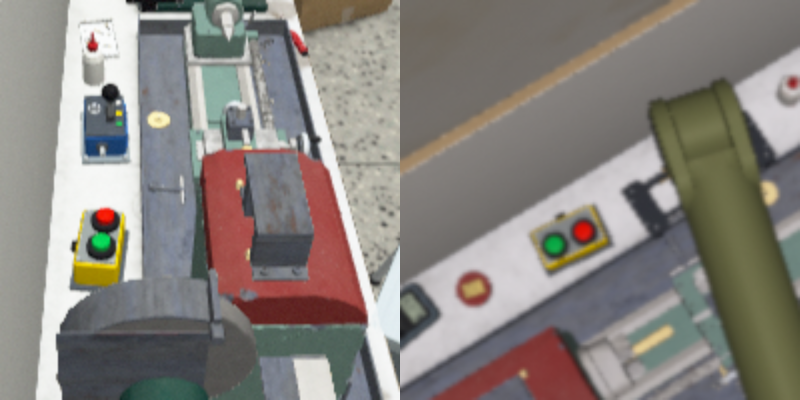

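The view shows the knob at crop (110,92), both buttons up, and the bottle, tin, gear and chuck key unmoved. Last, a numeric check of the lever and buttons.

```bash
python3 -c "
from h import *
for n in ['s1','s8']:
    if n=='s8': knob('s8')
    P,ok=cloud(n)
    for c in [(.527,.272),(.546,.227)]:
        m=ok&(P[...,2]>.07)&(P[...,2]<.09)&(np.linalg.norm(P[...,:2]-c,axis=-1)<.01);print(n,np.median(P[m],0).round(4))
"
```

```text
s1 [0.5272 0.272  0.0811]
s1 [0.5456 0.2278 0.0802]
knob 55 [0.6518 0.0336 0.1321] along y mm 55.4 x 1.1
s8 [0.5274 0.2716 0.0806]
s8 [0.5461 0.2281 0.0813]
```

```bash
python3 -c "
from h import *
print(env.sign_off())"
```

```text
the job is handed in; nothing more can be done
None
```

The lever is at the green end stop (knob measured about 55 mm along its 54 mm travel). After that the green start button was pressed until it bottomed out (about 25 N) and released; both buttons read up afterwards, and the job was handed in after about 13 s of robot time.

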